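# Run a fingertip along the curved row of snap caps

## Task

Close the six snap caps on the curved, sprung sample tray by running the fingertips lightly along the row in one pass: start at the round landing (the side where the caps are hinged), follow the curve to the square landing, and fold each cap down flat in turn, without drawing the hand away before the last one is shut. Only touch: do not push the tray far down on its springs, do not pinch or lift it or anything else, leave the dish, filter and vial where they are, and finish clear of the tray.

Things in the scene. Friction and masses are not known exactly. Their poses are not given: they have to be found in the camera images.
- stand: Sample stand fixed to the worktop: grey base plate, two sprung columns, a curved grey tray (bare metal landings) 36 mm wide. Origin on the worktop, z up. Tray centre line: arc of radius 130 mm about (-105, 0) mm in this frame, bulging to +x. Six tubes with white hinged caps along it; cap k at (130 cos a - 105, 130 sin a) mm, a = 0.246 (k - 3.5) rad. Any yaw.
- tray (a joint): Sprung tray, m: 0 at rest, positive = pressed down, -0.010 to 0.010. Stiffness 1500 N/m, so 3 N gives 2 mm, 12 N gives 8 mm. It goes straight down and comes back by itself. Light running takes 2 to 6 mm at most; beyond 8 mm is too hard.
- landing_start (a point): Centre of the top of the round landing (36 mm disc) on the arc 30 mm before seat 1 (a = -0.841 rad), flush with the tops of the shut caps, 88 mm above the worktop. The metal between landings and caps lies 4.5 mm lower.
- landing_finish (a point): Centre of the top of the square landing (36 x 32 mm) on the arc 30 mm past seat 6 (a = +0.841 rad), flush with the tops of the shut caps.
- seat_1 (a point): Where the centre of the top of cap 1 lies when it is shut (on the tray; cap 1 is next to the round landing, cap 6 next to the square one).
- cap_1 (a joint): Opening angle of cap 1, rad: 0 = shut flat, up to 0.75; starts 0.35 to 0.6. White disc of 22 mm, 4 mm thick; hinge on the side towards the round landing (13.5 mm from the disc centre, axis across the row, 2 mm below the top), lip on the other side, 26.5 mm from the hinge, standing up. Stiff hinge: stays where left, 1 to 3 N at the lip turns it. Fingertips drawn along from the hinge side fold it down.
- seat_2 (a point): Where the centre of the top of cap 2 lies when it is shut (on the tray; cap 1 is next to the round landing, cap 6 next to the square one).
- cap_2 (a joint): Opening angle of cap 2, rad: 0 = shut flat, up to 0.75; starts 0.35 to 0.6. Built like cap 1.
- seat_3 (a point): Where the centre of the top of cap 3 lies when it is shut (on the tray; cap 1 is next to the round landing, cap 6 next to the square one).
- cap_3 (a joint): Opening angle of cap 3, rad: 0 = shut flat, up to 0.75; starts 0.35 to 0.6. Built like cap 1.
- seat_4 (a point): Where the centre of the top of cap 4 lies when it is shut (on the tray; cap 1 is next to the round landing, cap 6 next to the square one).
- cap_4 (a joint): Opening angle of cap 4, rad: 0 = shut flat, up to 0.75; starts 0.35 to 0.6. Built like cap 1.
- seat_5 (a point): Where the centre of the top of cap 5 lies when it is shut (on the tray; cap 1 is next to the round landing, cap 6 next to the square one).
- cap_5 (a joint): Opening angle of cap 5, rad: 0 = shut flat, up to 0.75; starts 0.35 to 0.6. Built like cap 1.
- seat_6 (a point): Where the centre of the top of cap 6 lies when it is shut (on the tray; cap 1 is next to the round landing, cap 6 next to the square one).
- cap_6 (a joint): Opening angle of cap 6, rad: 0 = shut flat, up to 0.75; starts 0.35 to 0.6. Built like cap 1.
- dish: Bystander: clear shallow dish, 90 mm across, 12 mm high, lying in the hollow of the arc; origin under its centre.
- filter: Bystander: small yellow disc filter, 29 mm across, 22 mm high, on the outer side of the arc; origin under its centre.
- vial: Bystander: small capped vial, 12 mm across, 32 mm high, standing beyond the square landing; origin under its centre.

How it is judged:
On the way, in this order (a step that is already met when the one before it is completed fails the run):
1. cap 1, next to the round landing, is folded shut while the last one still stands open (value of joint cap_1 below 0.12 rad and value of joint cap_6 above 0.2 rad), for 0.1 s.
2. the last cap, next to the square landing, is folded shut by the fingertips on the tray (value of joint each of cap_1, cap_2, cap_3, cap_4, cap_5, cap_6 below 0.12 rad), for 0.1 s.
At the end, for the whole second after the job is handed in: All six caps are shut to within 0.12 rad (lip at most 3 mm up), the tray is back at rest within 2 mm, and dish, filter and vial are within 20 mm of where they stood (all of step 2 and value of joint tray between -0.002 and 0.002 m and distance of each of dish, filter, vial from where it was at the start of the episode below 0.02 m); the robot touches nothing.
It fails at once if a cap is closed while the one before it, counted from the round landing, still stands open (out of order) ((value of joint cap_2 below 0.12 rad and value of joint cap_1 above 0.2 rad) or (value of joint cap_3 below 0.12 rad and value of joint cap_2 above 0.2 rad) or (value of joint cap_4 below 0.12 rad and value of joint cap_3 above 0.2 rad) or (value of joint cap_5 below 0.12 rad and value of joint cap_4 above 0.2 rad) or (value of joint cap_6 below 0.12 rad and value of joint cap_5 above 0.2 rad)).
It fails at once if the tray is pressed more than 8 mm down (about 12 N: too hard) (value of joint tray above 0.008 m).
It fails at once if the tray is pulled or lifted more than 5 mm up (value of joint tray below -0.005 m).
It fails at once if the hand is drawn away (fingertips more than about 60 mm above the shut caps) between closing the first and the last cap (value of joint cap_1 below 0.12 rad and value of joint cap_6 above 0.2 rad and z of the grasp point in the frame of seat_3 above 0.08 m).
It fails at once if the dish, filter or vial is moved more than 20 mm (distance of any of dish, filter, vial from where it was at the start of the episode above 0.02 m).
It also fails if it takes over 45 s, if anything falls off the work surface, if the arm or the gripper's body presses on something with over 40 N, if the wrist force passes 120 N, or if a joint passes its speed limit or range.

## Robot

A 7-joint arm with a two-finger parallel gripper is mounted at the origin on a cart in front of the work surface, level with it; the furniture and walls round the work are solid. World frame = base frame: x ahead of the robot, y to its left, z up, the work surface at z = 0. Lengths are in m, angles in rad, forces in N, time in s.
With the tool pointing down it reaches from about 0.425 to 0.95 m from the base axis. Payload 4.7 kg.
Tool frame: the origin (TCP) lies between the finger pads; the fingertips stand 19 mm ahead of it and the grasp point (between the pads) is the TCP; z points along the fingers, y is the line along which they close (so a half turn about z gives the same grasp; the last joint's range is limited). The gripper opens to 87 mm and grips with 3 to 60 N. Pads are 19 mm wide; open, the fingers measure 117 mm over their backs; the gripper's body (75 mm by 190 mm) begins 51 mm behind the grasp point.
Start: joints at [-1.203, 0.469, -0.049, 1.532, 0.024, 1.141, -0.082], TCP at [0.261, 0.623, 0.242] pointing down, gripper open.
Joint ranges: [-2.59, 2.59], [-0.33, 1.99], [-1.39, 1.29], [0.1, 2.45], [-1.04, 4.18], [0.21, 1.99], [-2.66, 2.66]. Speed limits (rad/s): [2.57, 2.57, 3.14, 3.14, 3.14, 3.14, 3.14].

## Interface

Orientations are given as a rotation vector (axis times angle).
In Python, from bench import readout, optics, job gives the robot as it stands.
- The arm moves only by the tool move_arm, never from a script. Its argument "series" is a list of rows, each a list of 7 numbers: the shift along the tool's x, y, z normalised to -1 to 1, where 1 is 400 mm, then the turn, a rotation vector about the tool's x, y, z normalised to -1 to 1, where 1 is 60 degrees, then the closure, from 0 (fully open) to 1 (shut). A call has 1 to 20 rows; each row is the pose to reach, as a shift and turn from the pose commanded when the call began, along the tool's axes at that moment; what a row does not reach only later rows make up. A row lasts 1/8 s, in which the tool goes at most 62.5 mm and 10.7 degrees, less where a joint would pass 70% of its speed; a pose out of reach is approached as far as the arm can. A call with a number of a shift or a turn outside -1 to 1 is refused whole. A call with a gripper value outside its range is refused whole. The fingers move at their own pace and stop on an object; "force" is the grip in N (left out, the last holds). Time passes only in rows, so rows that repeat a pose let the fingers close. It gives the time, the measured TCP pose, the force, the opening and the grip force at its end, in the units of the state.
- readout.get_state(): the state, without advancing time (a new reading comes with each control period).
- optics.grab_frame(name): name is "side" or "top" or "wrist"; returns the picture (480x640x3 uint8, blue, green, red); there is no depth.
- optics.camera_info(name): a dict with "mtx" (3x3 intrinsics, pixels), "camera_from_world" (4x4, takes a point from world to camera coordinates); the wrist camera has in their place "tool_from_camera" (4x4, takes a point from camera to tool coordinates, whose origin is the TCP and whose axes are the flange's). Camera axes: x right, y down, z forward; pixel columns grow to the right and rows downward; lengths in m; the calibration is good to about 2 mm. The wrist camera is an equidistant fisheye: a pixel r from the principal point sees the ray r / f radians off the axis. A picture is of the moment at which its call begins: read the wrist's pose just before it. camera_info takes no time and is no camera call.
- job.sign_off(): hands the job in; it is judged then, once.
The state is a dict: "time_s": time; "joint_positions": joint angles; "qvel": joint speeds; "joint_torque": joint torques, N m; "ee_pos": TCP position; "tcp_rot": TCP orientation; "wrist_force": force on the tool from outside, world axes, zero at the start; "wrist_torque": the same for the moment, N m; "opening": opening from 0.0 (shut) to 1.0 (fully open); "grasp_force": force on a finger pad.
Only numpy, scipy, OpenCV 4.12 (cv2) and the standard library are available. Lean on these libraries where they do the work, as an engineer would, in place of code of your own. Each camera call takes 0.05 s, during which the arm holds its last target. There are 200 camera calls.

## Working session

There is one attempt and no reset: what is moved stays moved. The work goes in short steps, Python scripts to look and compute and a tool call to move; the robot and the scene stay as the last step left them, time stands still between calls to the robot, and variables do not carry over. Pictures are saved under pics/ and viewed, at most 10 in all, crops included, and the job is handed in when it is done.

Besides the shell and the picture viewer there is one more tool, called after "Call:" by a JSON object that holds its "api" and its "payload", one argument or row to a line. move_arm: Moves the arm, as the interface text tells. Its arguments: {"type":"object","properties":{"series":{"type":"array"},"force":{"type":"number"}},"required":["series"]}

```bash
mkdir -p pics
python3 - <<'E'
from bench import readout, optics
import cv2,numpy as np
print(readout.get_state())
for n in("top","side"):
    im=optics.grab_frame(n);cv2.imwrite(f"pics/{n}0.png",im)
    i=optics.camera_info(n);print(n,np.round(i["mtx"],1).tolist(),np.round(i["camera_from_world"],3).tolist())
E
```

```text
{'time_s': 0.0, 'joint_positions': array([-1.20288294,  0.46942786, -0.04855859,  1.5337186 ,  0.02411484,
        1.14101124, -0.08231549]), 'qvel': array([-0.00046432,  0.00073141, -0.00043574, -0.00348587,  0.00190273,
       -0.00212587,  0.00215614]), 'joint_torque': array([ 1.13331359e-04, -5.07982707e+01, -8.07971950e-02, -2.36154556e+01,
       -6.13970356e-02,  3.80862749e-02,  1.95117377e-04]), 'ee_pos': array([0.26066498, 0.62200991, 0.24049801]), 'tcp_rot': array([-6.19189401e-01, -3.07967448e+00,  3.07560866e-03]), 'wrist_force': array([-0.64389967, -0.04761746, -0.3463214 ]), 'wrist_torque': array([ 0.06856704, -0.02037347, -0.01135916]), 'grasp_force': 0.0, 'opening': 0.9970808070494948}
top [[620.4, 0.0, 327.8], [0.0, 620.4, 244.8], [0.0, 0.0, 1.0]] [[-0.016, -1.0, 0.021, 0.157], [-0.985, 0.012, -0.171, 0.513], [0.171, -0.023, -0.985, 0.855], [0.0, 0.0, 0.0, 1.0]]
side [[510.2, 0.0, 317.7], [0.0, 510.2, 244.3], [0.0, 0.0, 1.0]] [[0.934, -0.357, 0.01, -0.449], [-0.203, -0.554, -0.808, 0.245], [0.294, 0.752, -0.59, 0.639], [0.0, 0.0, 0.0, 1.0]]
```

View pics/top0.png

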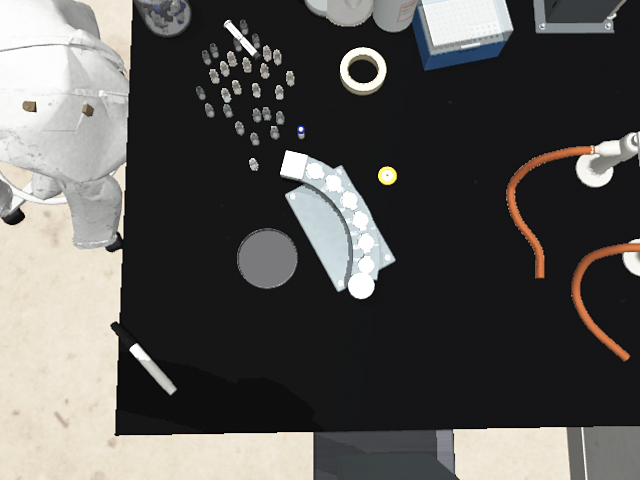

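View pics/side0.png

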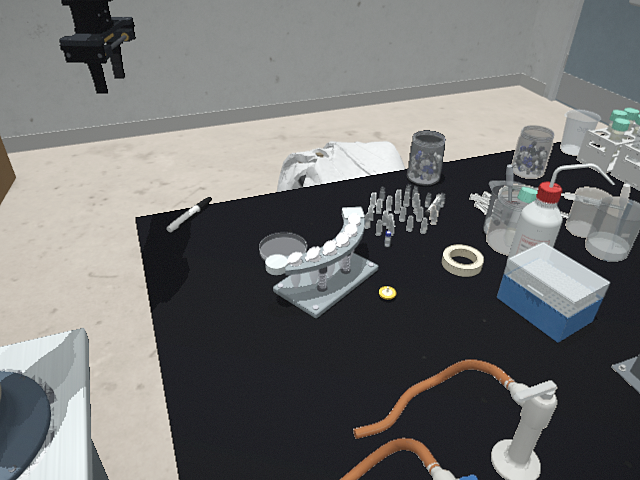

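The top view shows the stand at centre, with the round landing at (361,286), the square landing at (294,165), and the six caps between them. The dish is at (267,258), the filter at (388,176) and the vial at (301,131). The side view agrees: round landing at (276,264), square at (352,215).

```bash
cat > h.py <<'E'
import numpy as np,cv2
from bench import readout, optics
def ray(n,uv,z):
    i=optics.camera_info(n);T=np.array(i["camera_from_world"]);R,t=T[:3,:3],T[:3,3]
    d=R.T@np.linalg.solve(np.array(i["mtx"]),[*uv,1.]);c=-R.T@t
    return c+d*(z-c[2])/d[2]
E
python3 - <<'E'
from h import *
for n,c1,c2 in(("top",(361,286),(294,165)),("side",(276,264),(352,215))):
    im=cv2.imread(f"pics/{n}0.png");g=im.min(2)
    P=[]
    for c in(c1,c2):
        for th in (235,250):
            m=(g>=th).astype(np.uint8);k,l,s,ce=cv2.connectedComponentsWithStats(m)
            j=l[c[1],c[0]];print(n,c,th,s[j].tolist() if j else None,ce[j].round(1))
            q=ce[j]
        P.append(ray(n,q if n=="top" else c,.088))
    print(n,np.round(P,4).tolist(),np.linalg.norm(P[0]-P[1]))
im=cv2.imread("pics/top0.png")[140:310,270:410];cv2.imwrite("pics/tc.png",cv2.resize(im,None,fx=3.5,fy=3.5,interpolation=cv2.INTER_CUBIC))
for nm,uv,z in(("dish",(267,258),.012),("filter",(388,176),.022),("vial",(301,131),.032)): print(nm,ray("top",uv,z).round(3))
E
```

```text
top (361, 286) 235 [348, 256, 26, 43, 731] [362.1 279.1]
top (361, 286) 250 [348, 256, 26, 42, 707] [362.1 279.2]
top (294, 165) 235 [280, 151, 27, 28, 537] [293.4 164.2]
top (294, 165) 250 [280, 151, 27, 27, 528] [293.4 164.1]
top [[0.4593, 0.105, 0.088], [0.623, 0.1974, 0.088]] 0.1879220856470353
side (276, 264) 235 [266, 252, 36, 16, 318] [281.4 259.9]
side (276, 264) 250 None [319.5 239.5]
side (352, 215) 235 [323, 208, 41, 47, 599] [345.3 228.4]
side (352, 215) 250 [336, 213, 24, 34, 319] [348.2 228.9]
side [[0.4476, 0.0955, 0.088], [0.6155, 0.1831, 0.088]] 0.189316269057902
dish [0.502 0.24  0.012]
filter [0.623 0.057 0.022]
vial [0.692 0.187 0.032]
```

View pics/tc.png

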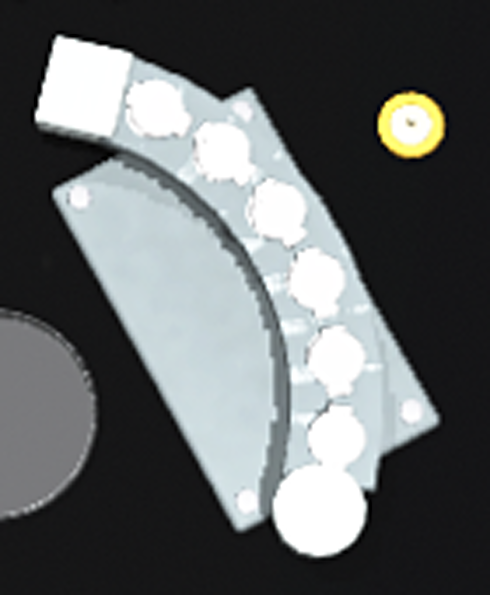

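The crop shows the round landing centred at full-frame (361.1,285.4) and the square landing at (293.8,164.2). All six caps curve between them.

```bash
cat >> h.py <<'E'
A=ray("top",(361.1,285.4),.088);B=ray("top",(293.8,164.2),.088)
ch=B-A; psi=np.arctan2(ch[1],ch[0])-np.pi/2   # stand yaw
c,s=np.cos(psi),np.sin(psi);Rz=np.array([[c,-s],[s,c]])
O=(A+B)[:2]/2-Rz@[130e-3*np.cos(.841)-.105,0]
def arc(a): return O+Rz@[.13*np.cos(a)-.105,.13*np.sin(a)]
def yaw(a): return psi+np.pi/2+a
E
python3 - <<'E'
from h import *
print(A,B,np.linalg.norm(ch),"stand",O,np.degrees(psi))
print("arc",[arc(a).round(4).tolist() for a in(-.841,-.615,0,.615,.841)],np.degrees([yaw(-.841),yaw(.841)]))
i=optics.camera_info("side");T=np.array(i["camera_from_world"]);M=np.array(i["mtx"])
for p in(A,B):
    q=M@(T@[*p,1])[:3];print("side px",q[:2]/q[2])
from scipy.spatial.transform import Rotation as Ro
st=readout.get_state();R=Ro.from_rotvec(st["tcp_rot"]).as_matrix();print(R.round(3).tolist())
a0=arc(-.841);tgt=np.array([*a0,.200]);d=R.T@(tgt-st["ee_pos"]);print("shift units",d/.4)
print(optics.camera_info("wrist"))
E
```

```text
[0.45080749 0.1066116  0.088     ] [0.62276167 0.19683356 0.088     ] 0.19418610501684086 stand [0.54529945 0.13549408] -62.31463084879087
arc [[0.451, 0.1067], [0.4794, 0.0996], [0.5569, 0.1134], [0.6123, 0.1693], [0.6226, 0.1967]] [-20.50038142  75.87111972]
side px [275.85518518 259.45218219]
side px [352.57385073 210.34584493]
[[-0.922, 0.386, -0.001], [0.386, 0.922, -0.002], [-0.0, -0.002, -1.0]]
shift units [-0.93674205 -1.00427634  0.10336044]
{'mtx': array([[371.64829954,   0.        , 320.22891906],
       [  0.        , 371.64829954, 235.08177512],
       [  0.        ,   0.        ,   1.        ]]), 'tool_from_camera': array([[-4.54221406e-04, -9.63939883e-01, -2.66119700e-01,
         7.13708153e-02],
       [ 9.99999639e-01, -2.46880293e-04, -8.12579758e-04,
        -2.51043401e-04],
       [ 7.17578327e-04, -2.66119974e-01,  9.63939648e-01,
        -1.42808172e-01],
       [ 0.00000000e+00,  0.00000000e+00,  0.00000000e+00,
         1.00000000e+00]])}
```

Call:
{"api": "move_arm", "payload": {
  "series": [
    [-0.1, -0.1, 0, 0, 0, 0.1, 1],
    [-0.2, -0.2, 0, 0, 0, 0.25, 1],
    [-0.3, -0.3, 0.02, 0, 0, 0.4, 1],
    [-0.4, -0.42, 0.03, 0, 0, 0.55, 1],
    [-0.5, -0.53, 0.04, 0, 0, 0.7, 1],
    [-0.6, -0.64, 0.05, 0, 0, 0.85, 1],
    [-0.7, -0.75, 0.05, 0, 0, 1, 1],
    [-0.8, -0.86, 0.05, 0, 0, 1, 1],
    [-0.88, -0.95, 0.05, 0, 0, 1, 1],
    [-0.93, -1, 0.05, 0, 0, 1, 1],
    [-0.93, -1, 0.05, 0, 0, 1, 1],
    [-0.93, -1, 0.05, 0, 0, 1, 1]
  ],
  "force": 10
}}

```text
time_s: 1.6
ee_pos: [0.4489, 0.1109, 0.2213]
tcp_rot: [-2.074, -2.358, 0.0]
wrist_force: [-0.8, 0.4, -0.2]
opening: 0.008
grasp_force: 0.0
```

Call:
{"api": "move_arm", "payload": {
  "series": [
    [0, 0, 0, 0, 0, 0.15, 1],
    [0, 0, 0, 0, 0, 0.3, 1],
    [0, 0, 0, 0, 0, 0.45, 1],
    [0, 0, 0, 0, 0, 0.6, 1],
    [0, 0, 0, 0, 0, 0.75, 1],
    [0, 0, 0, 0, 0, 0.9, 1],
    [0, 0, 0, 0, 0, 1, 1],
    [0, 0, 0, 0, 0, 1, 1]
  ]
}}

```text
time_s: 2.6
ee_pos: [0.4488, 0.1114, 0.2213]
tcp_rot: [-2.974, -1.01, 0.001]
wrist_force: [0.3, 0.0, 0.1]
opening: 0.005
grasp_force: 0.0
```

Call:
{"api": "move_arm", "payload": {
  "series": [
    [0, 0, 0, 0, 0, 0.15, 1],
    [0, 0, 0, 0, 0, 0.3, 1],
    [0, 0, 0, 0, 0, 0.45, 1],
    [0, 0, 0, 0, 0, 0.6, 1],
    [0, 0, 0, 0, 0, 0.75, 1],
    [0, 0, 0, 0, 0, 0.9, 1],
    [0, 0, 0, 0, 0, 0.95, 1],
    [0, 0, 0, 0, 0, 0.95, 1],
    [0, 0, 0, 0, 0, 0.95, 1]
  ]
}}

```text
time_s: 3.72
ee_pos: [0.4492, 0.1104, 0.2215]
tcp_rot: [-3.096, 0.535, 0.0]
wrist_force: [0.2, -0.6, -0.8]
opening: 0.004
grasp_force: 0.0
```

```bash
cat >> h.py <<'E'
from scipy.spatial.transform import Rotation as Ro
def st():
    s=readout.get_state();R=Ro.from_rotvec(s["tcp_rot"]).as_matrix()
    print("t",s["time_s"],"pos",s["ee_pos"].round(4),"yaw",np.degrees(np.arctan2(R[1,0],R[0,0])).round(2),"z",R[:,2].round(4),"F",s["wrist_force"].round(2),"open",round(s["opening"],3),"j",s["joint_positions"].round(2))
    return s,R
E
python3 - <<'E'
from h import *
s,R=st()
i=optics.camera_info("wrist");im=optics.grab_frame("wrist")
T=np.array(i["tool_from_camera"]);M=i["mtx"]
def px(p):
    q=T[:3,:3].T@(R.T@(p-s["ee_pos"])-T[:3,3]);r=np.hypot(*q[:2]);th=np.arctan2(r,q[2])
    return M[:2,2]+M[0,0]*th*q[:2]/r
for k,a in enumerate([-.841]+[.246*(k-3.5) for k in range(1,7)]+[.841]):
    p=px(np.array([*arc(a),.088]));print(k,p.round(1));cv2.circle(im,tuple(int(v) for v in p.round()),3,(0,0,255),-1)
cv2.imwrite("pics/w0.png",im)
E
```

```text
t 3.725 pos [0.4492 0.1104 0.2215] yaw -19.59 z [-1.e-04  2.e-04 -1.e+00] F [ 0.22 -0.6  -0.76] open 0.004 j [-0.89  0.15  0.62  2.07 -0.11  0.95 -2.12]
0 [323.3 228.7]
1 [319.6 191. ]
2 [305.4 150.9]
3 [281.5 115.4]
4 [250.   87.9]
5 [213.8  70.6]
6 [176.2  64.5]
7 [142.9  68.4]
```

View pics/w0.png

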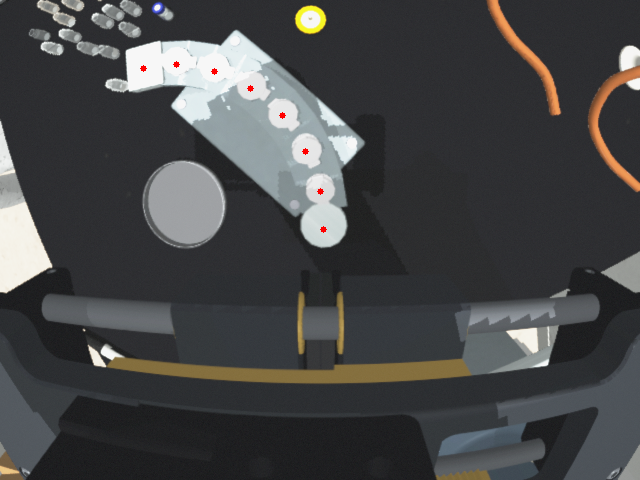

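The wrist view confirms the pose: the projected seats (red) fall on the caps and landings within about 3 px, with the round landing at (323,226). The shut fingers are at (321,290). Next I descend over the round landing.

Call:
{"api": "move_arm", "payload": {
  "series": [
    [0.007, 0.007, 0.1, 0, 0, 0, 1],
    [0.007, 0.007, 0.18, 0, 0, 0, 1],
    [0.007, 0.007, 0.24, 0, 0, 0, 1],
    [0.007, 0.007, 0.265, 0, 0, 0, 1],
    [0.007, 0.007, 0.271, 0, 0, 0, 1],
    [0.007, 0.007, 0.271, 0, 0, 0, 1],
    [0.007, 0.007, 0.271, 0, 0, 0, 1]
  ]
}}

```text
time_s: 4.65
ee_pos: [0.4516, 0.1066, 0.1139]
tcp_rot: [-3.094, 0.538, -0.002]
wrist_force: [0.2, 0.7, 0.6]
opening: 0.008
grasp_force: 0.0
```

Call:
{"api": "move_arm", "payload": {
  "series": [
    [0, 0, 0.004, 0, 0, 0, 1],
    [0, 0, 0.008, 0, 0, 0, 1],
    [0, 0, 0.012, 0, 0, 0, 1],
    [0, 0, 0.015, 0, 0, 0, 1],
    [0, 0, 0.015, 0, 0, 0, 1],
    [0, 0, 0.015, 0, 0, 0, 1]
  ]
}}

```text
time_s: 5.4
ee_pos: [0.451, 0.1063, 0.1071]
tcp_rot: [-3.095, 0.538, 0.0]
wrist_force: [-0.6, -1.0, 0.4]
opening: 0.007
grasp_force: 0.3
```

Run:
```python
from h import *
s,R=st()
```

```text
t 5.4 pos [0.451  0.1063 0.1071] yaw -19.74 z [-2.e-04  1.e-04 -1.e+00] F [-0.62 -0.96  0.36] open 0.007 j [-0.79  0.34  0.56  2.18 -0.28  0.69 -1.94]
```

Call:
{"api": "move_arm", "payload": {
  "series": [
    [0, 0, 0.002, 0, 0, 0, 1],
    [0, 0, 0.004, 0, 0, 0, 1],
    [0, 0, 0.005, 0, 0, 0, 1],
    [0, 0, 0.005, 0, 0, 0, 1]
  ]
}}

```text
time_s: 5.9
ee_pos: [0.451, 0.1063, 0.1052]
tcp_rot: [-3.095, 0.538, 0.0]
wrist_force: [-1.2, -0.8, 2.8]
opening: 0.009
grasp_force: 1.7
```

Run:
```python
from h import *
s,R=st()
for _ in range(3): optics.grab_frame("side"); print(readout.get_state()["wrist_force"].round(2),readout.get_state()["ee_pos"].round(4))
```

```text
t 5.9 pos [0.451  0.1063 0.1052] yaw -19.74 z [-1.e-04  2.e-04 -1.e+00] F [-1.15 -0.76  2.83] open 0.009 j [-0.78  0.35  0.56  2.18 -0.29  0.69 -1.94]
[-1.62 -0.26  3.09] [0.451  0.1063 0.1052]
[-1.35 -0.66  3.23] [0.451  0.1064 0.1052]
[-1.44 -0.41  2.76] [0.451  0.1063 0.1052]
```

Contact: 3 N at 2 mm down, so the landing top is at about 88 mm as stated. I'll run with about 1.5 mm of press.

```bash
cat >> h.py <<'E'
def plan(ztcp,n=14,da=.023,amax=.80):
    s,R=st();p=s["ee_pos"]
    cen=O+Rz@[-.105,0];v=Rz.T@(p[:2]-cen);a0=np.arctan2(v[1],v[0]);print("a",a0.round(3),"r",np.hypot(*v).round(4))
    y0=np.arctan2(R[1,0],R[0,0])
    for k in range(1,n+1):
        a=min(a0+da*k,amax);t=np.array([*arc(a),ztcp]);sh=R.T@(t-p)/.4
        print([*sh.round(3),0,0,float(round(-(yaw(a)-y0)/np.radians(60),3)),1],end=", ")
    print()
E
python3 -c "
from h import *
plan(.1056)"
```

```text
t 6.05 pos [0.451  0.1063 0.1052] yaw -19.74 z [-1.e-04  2.e-04 -1.e+00] F [-1.44 -0.41  2.76] open 0.01 j [-0.78  0.35  0.56  2.18 -0.29  0.69 -1.94]
a -0.84 r 0.1303
[np.float64(0.007), np.float64(-0.001), np.float64(-0.001), 0, 0, -0.01, 1], [np.float64(0.015), np.float64(-0.001), np.float64(-0.001), 0, 0, -0.032, 1], [np.float64(0.022), np.float64(-0.001), np.float64(-0.001), 0, 0, -0.054, 1], [np.float64(0.03), np.float64(-0.002), np.float64(-0.001), 0, 0, -0.076, 1], [np.float64(0.037), np.float64(-0.003), np.float64(-0.001), 0, 0, -0.098, 1], [np.float64(0.045), np.float64(-0.003), np.float64(-0.001), 0, 0, -0.12, 1], [np.float64(0.052), np.float64(-0.004), np.float64(-0.001), 0, 0, -0.142, 1], [np.float64(0.06), np.float64(-0.006), np.float64(-0.001), 0, 0, -0.164, 1], [np.float64(0.067), np.float64(-0.007), np.float64(-0.001), 0, 0, -0.186, 1], [np.float64(0.074), np.float64(-0.009), np.float64(-0.001), 0, 0, -0.208, 1], [np.float64(0.081), np.float64(-0.01), np.float64(-0.001), 0, 0, -0.23, 1], [np.float64(0.089), np.float64(-0.012), np.float64(-0.001), 0, 0, -0.252, 1], [np.float64(0.096), np.float64(-0.014), np.float64(-0.001), 0, 0, -0.274, 1], [np.float64(0.103), np.float64(-0.016), np.float64(-0.001), 0, 0, -0.296, 1],
```

Call:
{"api": "move_arm", "payload": {
  "series": [
    [0.007, 0, -0.001, 0, 0, -0.01, 1],
    [0.015, -0.001, -0.001, 0, 0, -0.03, 1],
    [0.022, -0.001, -0.001, 0, 0, -0.055, 1],
    [0.03, -0.002, -0.001, 0, 0, -0.075, 1],
    [0.037, -0.003, -0.001, 0, 0, -0.1, 1],
    [0.045, -0.003, -0.001, 0, 0, -0.12, 1],
    [0.052, -0.004, -0.001, 0, 0, -0.14, 1],
    [0.06, -0.006, -0.001, 0, 0, -0.165, 1],
    [0.067, -0.007, -0.001, 0, 0, -0.185, 1],
    [0.074, -0.009, -0.001, 0, 0, -0.21, 1]
  ]
}}

```text
time_s: 7.3
ee_pos: [0.4806, 0.0995, 0.1056]
tcp_rot: [3.136, -0.193, 0.001]
wrist_force: [-1.7, -0.3, 2.3]
opening: 0.002
grasp_force: 1.4
```

```bash
sed -i 's/\*sh.round(3),/*sh.round(3).tolist(),/' h.py; python3 -c "
from h import *
cv2.imwrite('pics/s1.png',cv2.resize(optics.grab_frame('side')[150:320,240:420],None,fx=3.3,fy=3.3,interpolation=cv2.INTER_CUBIC))
plan(.1056)"
```

```text
t 7.35 pos [0.481  0.0995 0.1056] yaw -7.03 z [ 1.e-03 -1.e-04 -1.e+00] F [-1.34 -0.14  2.35] open 0.003 j [-0.69  0.38  0.5   2.12 -0.27  0.71 -1.71]
a -0.603 r 0.1299
[0.007, 0.0, 0.0, 0, 0, -0.025, 1], [0.015, -0.0, 0.0, 0, 0, -0.047, 1], [0.022, -0.001, 0.0, 0, 0, -0.069, 1], [0.03, -0.001, 0.0, 0, 0, -0.09, 1], [0.037, -0.002, 0.0, 0, 0, -0.112, 1], [0.045, -0.003, 0.0, 0, 0, -0.134, 1], [0.052, -0.004, 0.0, 0, 0, -0.156, 1], [0.059, -0.005, 0.0, 0, 0, -0.178, 1], [0.067, -0.007, 0.0, 0, 0, -0.2, 1], [0.074, -0.009, 0.0, 0, 0, -0.222, 1], [0.081, -0.01, 0.0, 0, 0, -0.244, 1], [0.089, -0.012, 0.0, 0, 0, -0.266, 1], [0.096, -0.014, 0.0, 0, 0, -0.288, 1], [0.103, -0.017, 0.0, 0, 0, -0.31, 1],
```

View pics/s1.png

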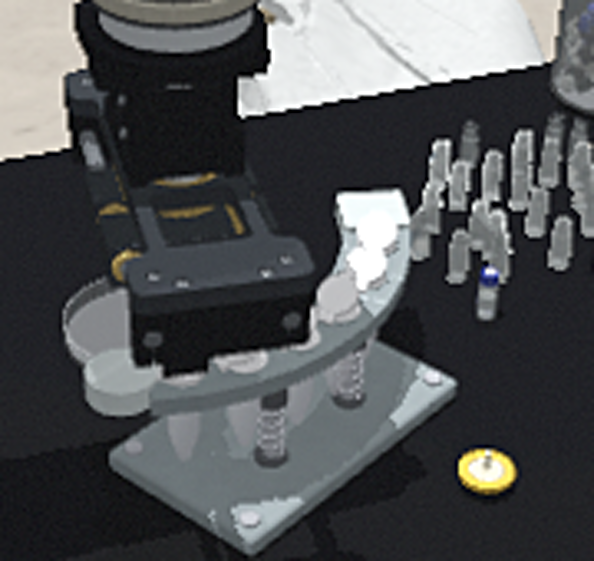

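The crop shows the fingers over cap 1, the tray only slightly down, and caps 2–6 still standing. At 2.3 N the press is as planned, so I continue.

Call:
{"api": "move_arm", "payload": {
  "series": [
    [0.007, 0, 0, 0, 0, -0.025, 1],
    [0.015, 0, 0, 0, 0, -0.045, 1],
    [0.022, -0.001, 0, 0, 0, -0.07, 1],
    [0.03, -0.001, 0, 0, 0, -0.09, 1],
    [0.037, -0.002, 0, 0, 0, -0.11, 1],
    [0.045, -0.003, 0, 0, 0, -0.135, 1],
    [0.052, -0.004, 0, 0, 0, -0.155, 1],
    [0.059, -0.005, 0, 0, 0, -0.18, 1],
    [0.067, -0.007, 0, 0, 0, -0.2, 1],
    [0.074, -0.009, 0, 0, 0, -0.22, 1],
    [0.081, -0.01, 0, 0, 0, -0.245, 1],
    [0.089, -0.012, 0, 0, 0, -0.265, 1]
  ]
}}

```text
time_s: 8.85
ee_pos: [0.5164, 0.1, 0.1056]
tcp_rot: [-3.132, -0.242, -0.0]
wrist_force: [-2.3, -0.2, 3.0]
opening: 0.004
grasp_force: 1.4
```

```bash
python3 -c "
from h import *
plan(.1056)"
```

```text
t 8.85 pos [0.5164 0.1    0.1056] yaw 8.85 z [ 1.e-04  1.e-04 -1.e+00] F [-2.28 -0.19  3.  ] open 0.004 j [-0.6   0.42  0.42  2.04 -0.25  0.74 -1.45]
a -0.33 r 0.13
[0.007, 0.0, -0.0, 0, 0, -0.021, 1], [0.015, -0.0, -0.0, 0, 0, -0.043, 1], [0.022, -0.001, -0.0, 0, 0, -0.065, 1], [0.03, -0.001, -0.0, 0, 0, -0.087, 1], [0.037, -0.002, -0.0, 0, 0, -0.109, 1], [0.045, -0.003, -0.0, 0, 0, -0.131, 1], [0.052, -0.004, -0.0, 0, 0, -0.153, 1], [0.059, -0.005, -0.0, 0, 0, -0.175, 1], [0.067, -0.007, -0.0, 0, 0, -0.197, 1], [0.074, -0.008, -0.0, 0, 0, -0.219, 1], [0.081, -0.01, -0.0, 0, 0, -0.241, 1], [0.089, -0.012, -0.0, 0, 0, -0.262, 1], [0.096, -0.014, -0.0, 0, 0, -0.284, 1], [0.103, -0.017, -0.0, 0, 0, -0.306, 1],
```

Call:
{"api": "move_arm", "payload": {
  "series": [
    [0.007, 0, 0, 0, 0, -0.02, 1],
    [0.015, 0, 0, 0, 0, -0.045, 1],
    [0.022, -0.001, 0, 0, 0, -0.065, 1],
    [0.03, -0.001, 0, 0, 0, -0.085, 1],
    [0.037, -0.002, 0, 0, 0, -0.11, 1],
    [0.045, -0.003, 0, 0, 0, -0.13, 1],
    [0.052, -0.004, 0, 0, 0, -0.155, 1],
    [0.059, -0.005, 0, 0, 0, -0.175, 1],
    [0.067, -0.007, 0, 0, 0, -0.195, 1],
    [0.074, -0.008, 0, 0, 0, -0.22, 1],
    [0.081, -0.01, 0, 0, 0, -0.24, 1],
    [0.089, -0.012, 0, 0, 0, -0.26, 1]
  ]
}}

```text
time_s: 10.35
ee_pos: [0.5506, 0.1103, 0.1055]
tcp_rot: [-3.07, -0.665, 0.0]
wrist_force: [-1.2, -1.0, 2.8]
opening: 0.007
grasp_force: 1.4
```

```bash
python3 -c "
from h import *
cv2.imwrite('pics/t2.png',cv2.resize(optics.grab_frame('side')[170:300,250:420],None,fx=4,fy=4,interpolation=cv2.INTER_CUBIC))
plan(.1056,15)"
```

```text
t 10.4 pos [0.5511 0.1105 0.1056] yaw 24.48 z [ 6.e-04  2.e-04 -1.e+00] F [-1.33 -0.11  2.58] open 0.004 j [-0.54  0.46  0.34  1.95 -0.22  0.77 -1.21]
a -0.049 r 0.13
[0.007, -0.0, -0.0, 0, 0, -0.028, 1], [0.015, -0.0, -0.0, 0, 0, -0.05, 1], [0.022, -0.001, -0.0, 0, 0, -0.072, 1], [0.03, -0.002, -0.0, 0, 0, -0.094, 1], [0.037, -0.002, -0.0, 0, 0, -0.116, 1], [0.045, -0.003, -0.0, 0, 0, -0.138, 1], [0.052, -0.004, -0.0, 0, 0, -0.16, 1], [0.059, -0.006, -0.0, 0, 0, -0.182, 1], [0.067, -0.007, -0.0, 0, 0, -0.204, 1], [0.074, -0.009, -0.0, 0, 0, -0.226, 1], [0.081, -0.011, -0.0, 0, 0, -0.248, 1], [0.088, -0.013, -0.0, 0, 0, -0.27, 1], [0.096, -0.015, -0.0, 0, 0, -0.292, 1], [0.103, -0.017, -0.0, 0, 0, -0.314, 1], [0.11, -0.02, -0.0, 0, 0, -0.336, 1],
```

View pics/t2.png

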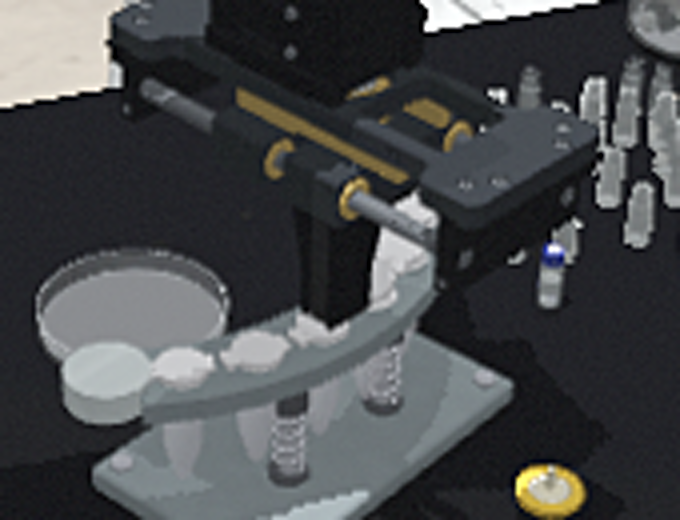

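Caps 1 (crop 182,365) and 2 (252,350) look shut and level with the landing. The fingers are just past cap 3 at (335,300), and caps 4–6 are ahead.

Call:
{"api": "move_arm", "payload": {
  "series": [
    [0.007, 0, 0, 0, 0, -0.03, 1],
    [0.015, 0, 0, 0, 0, -0.05, 1],
    [0.022, -0.001, 0, 0, 0, -0.07, 1],
    [0.03, -0.002, 0, 0, 0, -0.095, 1],
    [0.037, -0.002, 0, 0, 0, -0.115, 1],
    [0.045, -0.003, 0, 0, 0, -0.14, 1],
    [0.052, -0.004, 0, 0, 0, -0.16, 1],
    [0.059, -0.006, 0, 0, 0, -0.18, 1],
    [0.067, -0.007, 0, 0, 0, -0.205, 1],
    [0.074, -0.009, 0, 0, 0, -0.225, 1],
    [0.081, -0.011, 0, 0, 0, -0.25, 1],
    [0.088, -0.013, 0, 0, 0, -0.27, 1]
  ]
}}

```text
time_s: 11.9
ee_pos: [0.58, 0.1291, 0.1054]
tcp_rot: [2.946, 1.091, -0.003]
wrist_force: [-3.2, -4.3, 4.0]
opening: 0.002
grasp_force: 3.0
```

```bash
python3 -c "
from h import *
plan(.1056,15)"
```

```text
t 11.9 pos [0.58   0.1291 0.1054] yaw 40.66 z [-1.5e-03 -8.0e-04 -1.0e+00] F [-3.23 -4.34  3.96] open 0.002 j [-0.49  0.5   0.27  1.87 -0.17  0.8  -0.99]
a 0.216 r 0.1298
[0.007, 0.001, -0.001, 0, 0, -0.012, 1], [0.015, 0.0, -0.001, 0, 0, -0.034, 1], [0.022, 0.0, -0.001, 0, 0, -0.056, 1], [0.03, -0.0, -0.001, 0, 0, -0.078, 1], [0.037, -0.001, -0.001, 0, 0, -0.1, 1], [0.045, -0.002, -0.001, 0, 0, -0.122, 1], [0.052, -0.003, -0.001, 0, 0, -0.144, 1], [0.06, -0.004, -0.001, 0, 0, -0.166, 1], [0.067, -0.006, -0.001, 0, 0, -0.188, 1], [0.074, -0.007, -0.001, 0, 0, -0.209, 1], [0.081, -0.009, -0.001, 0, 0, -0.231, 1], [0.089, -0.011, -0.001, 0, 0, -0.253, 1], [0.096, -0.013, -0.001, 0, 0, -0.275, 1], [0.103, -0.015, -0.001, 0, 0, -0.297, 1], [0.11, -0.017, -0.001, 0, 0, -0.319, 1],
```

Call:
{"api": "move_arm", "payload": {
  "series": [
    [0.007, 0, 0, 0, 0, -0.015, 1],
    [0.015, 0, 0, 0, 0, -0.035, 1],
    [0.022, 0, 0, 0, 0, -0.055, 1],
    [0.03, 0, 0, 0, 0, -0.08, 1],
    [0.037, -0.001, 0, 0, 0, -0.1, 1],
    [0.045, -0.002, 0, 0, 0, -0.12, 1],
    [0.052, -0.003, 0, 0, 0, -0.145, 1],
    [0.06, -0.004, 0, 0, 0, -0.165, 1],
    [0.067, -0.006, 0, 0, 0, -0.19, 1],
    [0.074, -0.007, 0, 0, 0, -0.21, 1],
    [0.081, -0.009, 0, 0, 0, -0.23, 1],
    [0.089, -0.011, 0, 0, 0, -0.255, 1]
  ]
}}

```text
time_s: 13.4
ee_pos: [0.6025, 0.1523, 0.1046]
tcp_rot: [2.774, 1.471, -0.013]
wrist_force: [-5.5, -9.6, 4.5]
opening: 0.005
grasp_force: 5.7
```

```bash
python3 -c "
from h import *
plan(.1056,16)"
```

```text
t 13.4 pos [0.6025 0.1523 0.1046] yaw 55.88 z [-0.0062 -0.0055 -1.    ] F [-5.53 -9.61  4.5 ] open 0.005 j [-0.46  0.53  0.2   1.8  -0.13  0.83 -0.8 ]
a 0.465 r 0.1305
[0.007, -0.001, -0.003, 0, 0, 0.004, 1], [0.015, -0.001, -0.003, 0, 0, -0.018, 1], [0.022, -0.001, -0.003, 0, 0, -0.04, 1], [0.03, -0.002, -0.003, 0, 0, -0.062, 1], [0.037, -0.002, -0.003, 0, 0, -0.084, 1], [0.045, -0.003, -0.003, 0, 0, -0.106, 1], [0.052, -0.004, -0.003, 0, 0, -0.127, 1], [0.06, -0.005, -0.003, 0, 0, -0.149, 1], [0.067, -0.006, -0.003, 0, 0, -0.171, 1], [0.074, -0.008, -0.003, 0, 0, -0.193, 1], [0.082, -0.009, -0.003, 0, 0, -0.215, 1], [0.089, -0.011, -0.003, 0, 0, -0.237, 1], [0.096, -0.013, -0.003, 0, 0, -0.259, 1], [0.103, -0.015, -0.003, 0, 0, -0.281, 1], [0.107, -0.016, -0.003, 0, 0, -0.294, 1], [0.107, -0.016, -0.003, 0, 0, -0.294, 1],
```

```bash
python3 -c "
from h import *
a=optics.grab_frame('side')[185:285,260:400];b=optics.grab_frame('top')[140:240,250:390]
cv2.imwrite('pics/s3.png',np.vstack([cv2.resize(x,None,fx=2.9,fy=2.9,interpolation=cv2.INTER_CUBIC) for x in(a,b)]))
st()"
```

```text
t 13.5 pos [0.6025 0.1523 0.1045] yaw 55.83 z [-0.0062 -0.0052 -1.    ] F [-4.74 -7.7   4.04] open 0.004 j [-0.46  0.53  0.2   1.8  -0.13  0.83 -0.8 ]
```

View pics/s3.png

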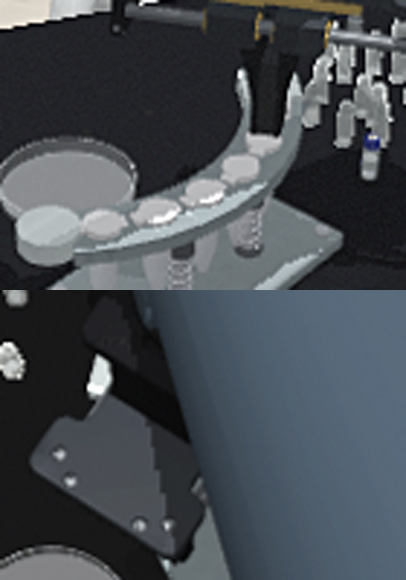

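Caps 1–5 lie shut in the side crop, from (105,222) to (264,145), and the fingers are now against cap 6. I'll ease up by 0.8 mm so they ride up its slope, and go on.

Call:
{"api": "move_arm", "payload": {
  "series": [
    [0, 0, -0.002, 0, 0, 0, 1],
    [0.007, 0, -0.002, 0, 0, -0.01, 1],
    [0.015, -0.001, -0.002, 0, 0, -0.02, 1],
    [0.022, -0.001, -0.002, 0, 0, -0.04, 1]
  ]
}}

```text
time_s: 14.0
ee_pos: [0.6096, 0.1637, 0.1064]
tcp_rot: [-2.743, -1.531, -0.002]
wrist_force: [-1.0, -1.0, 2.8]
opening: 0.01
grasp_force: 0.9
```

```bash
python3 -c "
from h import *
plan(.1056,16)"
```

```text
t 14.0 pos [0.6096 0.1637 0.1064] yaw 58.33 z [ 9.e-04  6.e-04 -1.e+00] F [-0.97 -0.95  2.76] open 0.01 j [-0.46  0.54  0.18  1.78 -0.13  0.84 -0.77]
a 0.568 r 0.1303
[0.007, -0.001, 0.002, 0, 0, -0.053, 1], [0.015, -0.002, 0.002, 0, 0, -0.075, 1], [0.022, -0.002, 0.002, 0, 0, -0.097, 1], [0.03, -0.003, 0.002, 0, 0, -0.119, 1], [0.037, -0.004, 0.002, 0, 0, -0.141, 1], [0.045, -0.005, 0.002, 0, 0, -0.163, 1], [0.052, -0.007, 0.002, 0, 0, -0.185, 1], [0.059, -0.008, 0.002, 0, 0, -0.207, 1], [0.067, -0.01, 0.002, 0, 0, -0.229, 1], [0.074, -0.012, 0.002, 0, 0, -0.251, 1], [0.074, -0.012, 0.002, 0, 0, -0.253, 1], [0.074, -0.012, 0.002, 0, 0, -0.253, 1], [0.074, -0.012, 0.002, 0, 0, -0.253, 1], [0.074, -0.012, 0.002, 0, 0, -0.253, 1], [0.074, -0.012, 0.002, 0, 0, -0.253, 1], [0.074, -0.012, 0.002, 0, 0, -0.253, 1],
```

It broke free and is folding. I'll finish onto the square landing.

Call:
{"api": "move_arm", "payload": {
  "series": [
    [0.007, -0.001, 0.001, 0, 0, -0.05, 1],
    [0.015, -0.002, 0.002, 0, 0, -0.075, 1],
    [0.022, -0.002, 0.002, 0, 0, -0.095, 1],
    [0.03, -0.003, 0.002, 0, 0, -0.12, 1],
    [0.037, -0.004, 0.002, 0, 0, -0.14, 1],
    [0.045, -0.005, 0.002, 0, 0, -0.165, 1],
    [0.052, -0.007, 0.002, 0, 0, -0.185, 1],
    [0.059, -0.008, 0.002, 0, 0, -0.205, 1],
    [0.067, -0.01, 0.002, 0, 0, -0.23, 1],
    [0.074, -0.012, 0.002, 0, 0, -0.25, 1],
    [0.074, -0.012, 0.002, 0, 0, -0.25, 1]
  ]
}}

```text
time_s: 15.38
ee_pos: [0.6209, 0.1919, 0.1056]
tcp_rot: [-2.52, -1.875, -0.001]
wrist_force: [-0.3, -0.1, 3.3]
opening: 0.004
grasp_force: 1.4
```

```bash
python3 -c "
from h import *
a=optics.grab_frame('side')[185:285,260:400]
cv2.imwrite('pics/s4.png',cv2.resize(a,None,fx=5,fy=5,interpolation=cv2.INTER_CUBIC))
st()"
```

```text
t 15.425 pos [0.6209 0.1919 0.1057] yaw 73.29 z [ 7.e-04  1.e-03 -1.e+00] F [-0.54 -0.72  2.37] open 0.008 j [-0.45  0.56  0.12  1.73 -0.08  0.86 -0.59]
```

View pics/s4.png

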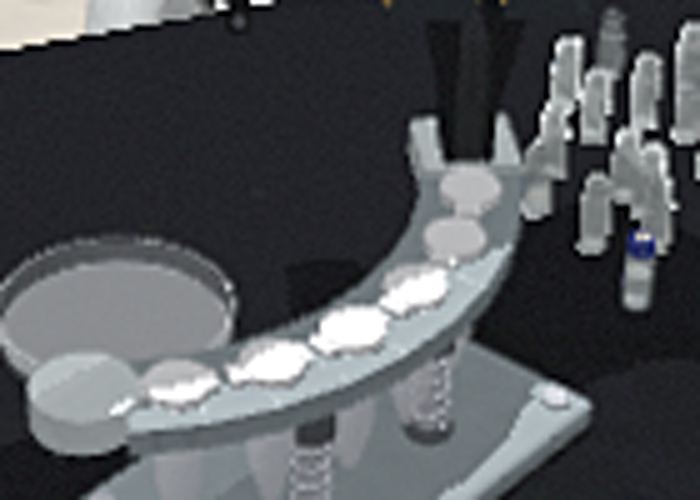

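All six caps lie flat, from (180,383) to (470,188), with the fingers on the square landing. I'll lift clear.

Call:
{"api": "move_arm", "payload": {
  "series": [
    [0, 0, -0.02, 0, 0, 0, 1],
    [0, 0, -0.08, 0, 0, 0, 1],
    [0, 0, -0.2, 0, 0, 0, 1],
    [0, 0, -0.3, 0, 0, 0, 1],
    [0, 0, -0.35, 0, 0, 0, 1],
    [0, 0, -0.35, 0, 0, 0, 1],
    [0, 0, -0.35, 0, 0, 0, 1]
  ]
}}

```text
time_s: 16.3
ee_pos: [0.6198, 0.1912, 0.2442]
tcp_rot: [-2.52, -1.874, 0.003]
wrist_force: [0.4, -0.4, -0.9]
opening: 0.004
grasp_force: 0.0
```

```bash
python3 -c "
from h import *
a=optics.grab_frame('side')[185:285,260:400]
cv2.imwrite('pics/s5.png',cv2.resize(a,None,fx=5,fy=5,interpolation=cv2.INTER_CUBIC))
st()"
```

```text
t 16.35 pos [0.6198 0.1911 0.2439] yaw 73.28 z [-2.8e-03 -7.0e-04 -1.0e+00] F [-0.19  0.22 -0.94] open 0.004 j [-0.46  0.42  0.14  1.6  -0.06  1.12 -0.6 ]
```

View pics/s5.png

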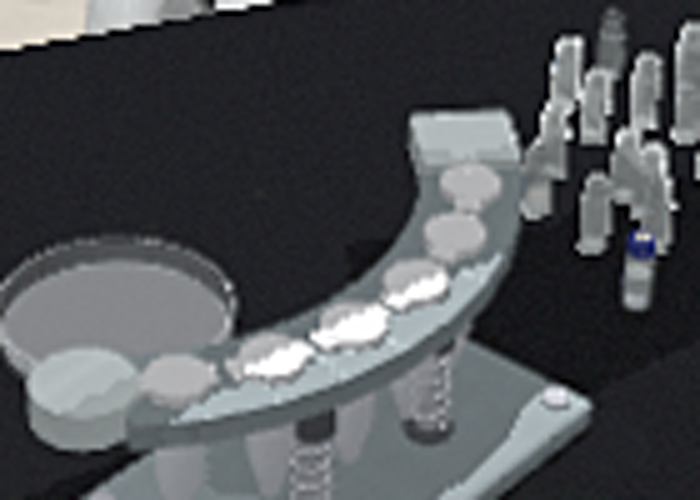

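The tray is clear, all six caps are flat, and the dish and vial are in place.

```bash
python3 -c "
from bench import job
print(job.sign_off())"
```

```text
the job is handed in; nothing more can be done
None
```

I closed all six caps in one light pass from the round landing to the square one, lifted the hand clear of the tray, and handed the job in at about 16 s; sign-off returned no verdict.

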